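# Shut and latch the storage box

## Task

Close the storage box without gripping or lifting anything: with your fingertips, push its half-open wooden lid down until it is fully shut, and only then push the two red-tipped lever latches on its front, one after the other in either order, over past their centre so that each snaps over onto the lid. Leave both latches flipped fully over and the lid shut, and leave the other things on the worktop where they are.

Things in the scene. Friction and masses are not known exactly. Their poses are not given: they have to be found in the camera images.
- box: White storage box fixed to the worktop, open-topped, 140 (x) x 200 (y) x 100 mm high, walls 6 mm. Origin: centre of its underside; -x is its front with the two latches, roughly toward the robot; y to its left as the robot sees it; z up. Lid hinge axis: along y at x = 70, z = 100 mm. Latch pivots: along y at x = -87, z = 120, y = 60 (left) and -60 mm (right).
- lid (a joint): Hinge angle of the wooden lid (147 x 206 x 12 mm), rad: 0 = fully shut (its top then at box z = 112 mm), growing as its front edge rises; starts at 0.3 to 0.65. A stiff hinge holds it where it is left; pushing the front edge down takes 1 to 2 N.
- lid_front (a point): Point on the lid's top face, midway across, 22 mm in from its front edge, 125 mm from the hinge axis: the place to push. Moves with the lid. A dark wooden knob, 32 mm wide and 25 mm high, stands on the lid 65 mm nearer the hinge.
- latch_left (a joint): Swing of the left latch lever, rad: 0 = open, leaning out over the box's front 43 deg from vertical; 0.75 = upright; 1.6 = flipped over, leaning inward above the lid by 49 deg, its steel claw on the lid. Spring-loaded over centre at 0.8: it snaps to the stop of whichever side it is on. Pushing it over takes 2 to 3 N at the tip.
- latch_right (a joint): Swing of the right latch lever (box y = -60 mm), same values and spring as the left one: 0 = open, 1.6 = flipped fully over onto the lid.
- latch_left_tip (a point): Tip of the left lever, end of its red grip, 57 mm from the pivot. The lever is 18 mm wide along the box's y and 5 mm thick; the red grip covers its outer 28 mm, 24 mm wide and 10 mm thick.
- latch_right_tip (a point): Tip of the right lever, end of its red grip, 57 mm from the pivot; same sizes as the left.
- spice_jar_1: Loose spice jar with a red cap, 45 mm across, 106 mm high; origin at the centre of its underside. A bystander.
- mill_1: Loose small glass mill with a grey top, 44 mm across, 90 mm high; origin at the centre of its underside. A bystander.
- mug_1: Loose white mug, 79 x 114 x 96 mm high; origin at the centre of its underside. A bystander.
- glass_2: Loose clear drinking glass, 81 mm across, 88 mm high; origin at the centre of its underside. A bystander.
- teaspoon_2: Loose steel teaspoon lying flat, 134 x 28 x 10 mm; origin at the centre of its underside. A bystander.

How it is judged:
On the way, in this order (a step that is already met when the one before it is completed fails the run):
1. the lid is fully shut while both latches are still open (value of joint lid below 0.05 rad and value of joint each of latch_left, latch_right below 0.6 rad), for 0.2 s.
2. both latches have snapped over onto the shut lid (value of joint lid below 0.05 rad and value of joint each of latch_left, latch_right above 1.5 rad), for 0.2 s.
At the end, for the whole second after the job is handed in: The lid is shut (within 0.05 rad), both latch levers are flipped over to within 0.1 rad of their stop (above 1.5 rad), and every loose bystander is within 30 mm of where it stood (all of step 2 and distance of each of spice_jar_1, mill_1, mug_1, glass_2, teaspoon_2 from where it was at the start of the episode below 0.03 m); the robot touches nothing.
It fails at once if the lid is lifted further open than 0.85 rad (value of joint lid above 0.85 rad).
It fails at once if a latch is flipped past centre while the lid is not shut (value of joint lid above 0.08 rad and value of joint any of latch_left, latch_right above 0.9 rad).
It fails at once if a loose bystander is knocked or carried more than 30 mm (not (distance of spice_jar_1 from where it was at the start of the episode below 0.03 m) or not (distance of mill_1 from where it was at the start of the episode below 0.03 m) or not (distance of mug_1 from where it was at the start of the episode below 0.03 m) or not (distance of glass_2 from where it was at the start of the episode below 0.03 m) or not (distance of teaspoon_2 from where it was at the start of the episode below 0.03 m)).
It also fails if it takes over 54 s, if anything falls off the work surface, if the arm or the gripper's body presses on something with over 40 N, if the wrist force passes 120 N, or if a joint passes its speed limit or range.

## Robot

A 6-joint arm with a two-finger parallel gripper is mounted at the origin on a cart in front of the work surface, level with it; the furniture and walls round the work are solid. World frame = base frame: x ahead of the robot, y to its left, z up, the work surface at z = 0. Lengths are in m, angles in rad, forces in N, time in s.
With the tool pointing down it reaches from about 0.225 to 0.875 m from the base axis. Payload 3.4 kg.
Tool frame: the origin (TCP) lies on the centre line of the jaws, within the pads' length; the fingertips stand 17 mm ahead of it and the grasp point (between the pads) lies 2 mm behind it (manip.finger_overhang is the distance from the TCP to the fingertips, in m); y points along the fingers, x is the direction in which the jaws open and shut, and the axes are right-handed (so a half turn about y gives the same grasp; the last joint's range is limited). The gripper opens to 85 mm and grips with 20 to 120 N. Pads are 22 mm wide; open, the fingers measure 114 mm over their backs; the gripper's body (76 mm by 85 mm) begins 54 mm behind the grasp point. The pads swing forward as they close: fully open they stand 13 mm farther back than shut.
Start: joints at [-1.46, 0.276, 1.505, -0, 1.361, -0.121], TCP at [0.132, -0.56, 0.248] pointing down, gripper open.
Joint ranges: [-2.89, 2.89], [-0.75, 2.08], [0.22, 2.7], [-1.18, 4.32], [0.11, 2.71], [-2.7, 2.7]. Speed limits (rad/s): [2.57, 2.57, 3.14, 3.14, 3.14, 3.14].

## Interface

Orientations are given as a unit quaternion [w, x, y, z].
In Python, from rig import manip gives the robot as it stands.
- The arm moves only by the tool arm_command, never from a script. Its argument "commands" is a list of rows, each a list of 3 entries, a list of its own where there are three numbers: the finger opening in cm, from 0 to 8.54, then the shift along the world's x, y, z in cm, then the turn about the world's z in rad. A call has 1 to 12 rows; each row shifts and turns the commanded pose from where the row before left it; what a row does not reach is not made up. A row lasts 1/10 s, in which the tool goes at most 50 mm and 8.59 degrees, less where a joint would pass 70% of its speed; a pose out of reach is approached as far as the arm can. A call with a gripper value outside its range is refused whole. The fingers move at their own pace and stop on an object; "grip_force" is the grip in N (left out, the last holds). Time passes only in rows, so rows that do not move let the fingers close. It gives the time, the measured TCP pose, the force and the opening at its end, in the units of the state.
- manip.get_state(): the state, without advancing time (a new reading comes with each control period).
- manip.get_image(name): name is "scene" or "side" or "wrist"; returns a dict with "pixels" (480x640x3 uint8, red, green, blue), "range_z" (480x640 float32, m along the optical axis (not along the pixel's ray), 0 where there is no reading), "intrinsics" (3x3 intrinsics, pixels), "R" (3x3) and "t" (3): a world point X has camera coordinates R X + t. Camera axes: x right, y down, z forward; pixel columns grow to the right and rows downward; lengths in m; the calibration is good to about 2 mm. The wrist camera is an equidistant fisheye: a pixel r from the principal point sees the ray r / f radians off the axis. A picture is of the moment at which its call begins.
- manip.sign_off(): hands the job in, once; it reports no verdict.
The state is a dict: "clock": time; "qpos": joint angles; "qd": joint speeds; "effort": joint torques, N m; "position": TCP position; "ee_rot": TCP orientation; "contact_force": force on the tool from outside, world axes, zero at the start; "moment": the same for the moment, N m; "width": finger opening in m.
Only numpy, scipy, OpenCV 4.12 (cv2) and the standard library are available. Lean on these libraries where they do the work, as an engineer would, in place of code of your own. Each camera call takes 0.05 s, during which the arm holds its last target.

## Working session

There is one attempt and no reset: what is moved stays moved. The work goes in short steps, Python scripts to look and compute and a tool call to move; the robot and the scene stay as the last step left them, time stands still between calls to the robot, and variables do not carry over. Pictures are saved under pics/ and viewed, and the job is handed in when it is done.

Besides the shell and the picture viewer there is one more tool, called after "Request:" by a JSON object that holds its "name" and its "arguments". arm_command: Moves the arm, as the interface text tells. Its arguments: {"type":"object","properties":{"commands":{"type":"array"},"grip_force":{"type":"number"}},"required":["commands"]}

```bash
mkdir -p pics; ls
python3 - <<'E'
from rig import manip
import cv2,numpy as np
print(manip.get_state())
for n in ["scene","side","wrist"]:
    d=manip.get_image(n); cv2.imwrite(f"pics/{n}0.png",d["pixels"][:,:,::-1]); np.savez(f"{n}0.npz",**d)
    print(n,d["intrinsics"].tolist(),np.round(d["R"],3).tolist(),d["t"])
E
```

```text
pics
{'clock': 0.0, 'qpos': array([-1.46003948e+00,  2.76600513e-01,  1.50612164e+00,  1.27616793e-05,
        1.36071412e+00, -1.20992634e-01]), 'qd': array([1.28004327e-03, 5.27787501e-04, 1.42661922e-03, 3.96329469e-05,
       4.84737288e-05, 1.24008911e-03]), 'effort': array([-2.30433989e-04, -4.16779089e+01, -2.45807648e+01, -2.09954069e-04,
        1.10755613e-02, -1.35750643e-06]), 'position': array([ 0.13201426, -0.55913083,  0.24744113]), 'ee_rot': array([ 0.55492036, -0.55398764,  0.43929517, -0.43838436]), 'contact_force': array([-0.83678222, -0.3408266 ,  0.14125028]), 'moment': array([ 0.00045626, -0.00996643,  0.03042093]), 'width': 0.08543551234200064}
scene [[541.3114269411801, 0.0, 321.94146035420516], [0.0, 541.3114269411801, 243.57899871766955], [0.0, 0.0, 1.0]] [[-0.774, -0.634, -0.01], [-0.449, 0.56, -0.696], [0.447, -0.534, -0.718]] [0.41290848 0.3327334  1.15936594]
side [[527.974826316866, 0.0, 319.824830742401], [0.0, 527.974826316866, 243.4200625449024], [0.0, 0.0, 1.0]] [[-0.961, -0.276, -0.002], [-0.098, 0.352, -0.931], [0.257, -0.895, -0.365]] [0.53272014 0.17610846 1.28977819]
wrist [[371.64829954431775, 0.0, 323.7739338503212], [0.0, 371.64829954431775, 238.9596788082618], [0.0, 0.0, 1.0]] [[0.229, -0.973, -0.002], [-0.934, -0.22, 0.28], [-0.273, -0.063, -0.96]] [-0.57362429 -0.03615818  0.37942723]
```

View pics/scene0.png

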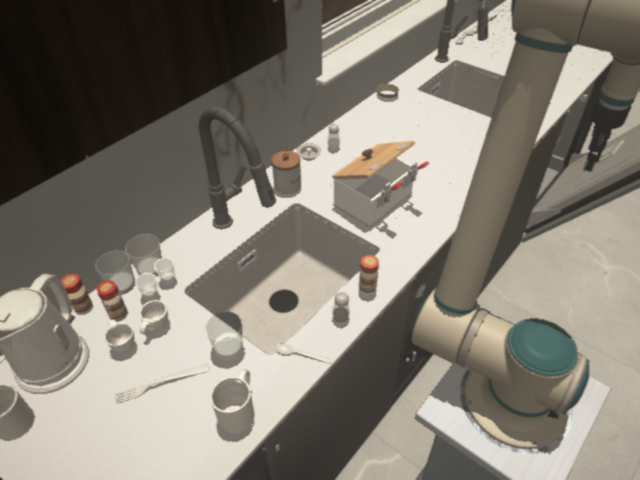

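View pics/side0.png

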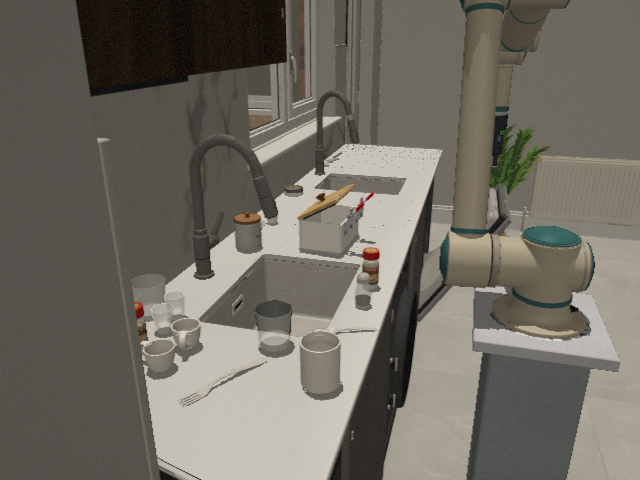

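View pics/wrist0.png

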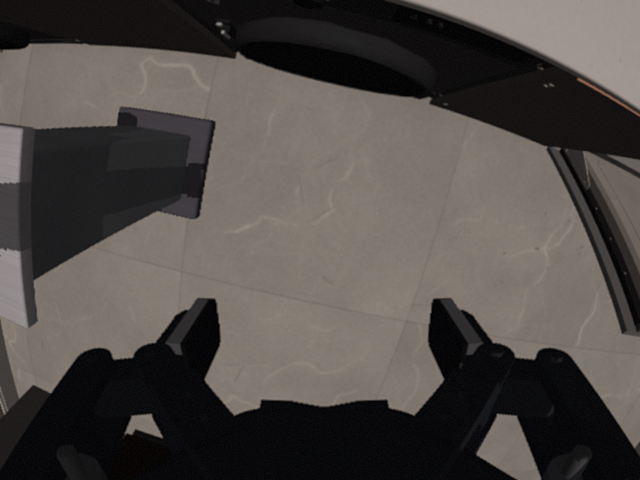

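The scene view shows the box around (375,185), with its lid half open and the red tips near (424,164) and (395,188). The jar is at (369,275), the mill at (341,307), and the mug, glass and spoon are lower left. I'll measure these next.

```bash
cat > h.py <<'E'
import numpy as np,cv2
def pts(d):
    K=d["intrinsics"];z=d["range_z"];v,u=np.mgrid[0:480,0:640]
    c=np.stack([(u-K[0,2])/K[0,0]*z,(v-K[1,2])/K[1,1]*z,z],-1)
    P=(c-d["t"])@d["R"]   # R^T(c-t)
    P[z==0]=np.nan
    return P
def proj(d,X):
    c=np.atleast_2d(X)@d["R"].T+d["t"];K=d["intrinsics"]
    return np.c_[K[0,0]*c[:,0]/c[:,2]+K[0,2],K[1,1]*c[:,1]/c[:,2]+K[1,2]]
E
python3 - <<'E'
import numpy as np,cv2
from h import *
for n,(x0,y0,x1,y1) in dict(scene=(320,125,440,235),side=(290,175,385,262)).items():
    d=dict(np.load(n+"0.npz"));P=pts(d)
    cr=d["pixels"][y0:y1,x0:x1]
    s=6
    cv2.imwrite(f"pics/{n}_crop.png",cv2.resize(cr,None,fx=s,fy=s,interpolation=cv2.INTER_CUBIC)[:,:,::-1])
    hsv=cv2.cvtColor(d["pixels"],cv2.COLOR_RGB2HSV)
    red=((hsv[...,0]<6)|(hsv[...,0]>174))&(hsv[...,1]>170)&(hsv[...,2]>60)
    m=np.zeros_like(red);m[y0:y1,x0:x1]=red[y0:y1,x0:x1]
    k,l,st,c=cv2.connectedComponentsWithStats(m.astype(np.uint8))
    for i in range(1,k):
        if st[i,4]>8: 
            q=P[l==i];print(n,"red",c[i],st[i],np.nanmedian(q,0).round(4),np.nanmin(q,0).round(3),np.nanmax(q,0).round(3))
    m[:]=0;w=(hsv[...,0]>8)&(hsv[...,0]<22)&(hsv[...,1]>90)&(hsv[...,2]>100);m[y0:y1,x0:x1]=w[y0:y1,x0:x1]
    q=P[m];q=q[~np.isnan(q[:,0])];q=q[q[:,2]>.09]
    for _ in range(4):
        c0=np.median(q,0);U,S,V=np.linalg.svd(q-q.mean(0),full_matrices=False);r=(q-q.mean(0))@V[2];q=q[abs(r)<max(.003,2*r.std())]
    print(n,"lid",len(q),q.mean(0).round(4),V.round(3).tolist(),r.std(),q.min(0).round(3),q.max(0).round(3))
    cnt=max(cv2.findContours(m.astype(np.uint8),cv2.RETR_EXTERNAL,cv2.CHAIN_APPROX_NONE)[0],key=cv2.contourArea)
    ap=cv2.approxPolyDP(cnt,3,True)[:,0];print(ap.tolist(),[P[b,a].round(3).tolist() for a,b in ap])
E
```

```text
scene lid 933 [ 0.6211 -0.3251  0.1507] [[-0.076, -0.997, 0.01], [-0.87, 0.072, 0.488], [-0.487, 0.028, -0.873]] 0.0011471259048859638 [ 0.556 -0.439  0.112] [ 0.688 -0.229  0.185]
[[413, 142], [377, 145], [364, 152], [370, 151], [370, 158], [362, 155], [334, 176], [369, 176]] [[0.556, -0.431, 0.179], [0.672, -0.428, 0.119], [0.65, -0.33, 0.16], [0.635, -0.337, 0.166], [0.632, -0.335, 0.145], [0.653, -0.326, 0.151], [0.687, -0.242, 0.112], [0.566, -0.236, 0.176]]
side red [369.85714286 195.57142857] [367 193   7   7  14] [ 0.4952 -0.3828  0.1582] [ 0.489 -0.402  0.147] [ 0.504 -0.377  0.164]
side red [359.79166667 206.29166667] [356 203   8   8  24] [ 0.503  -0.2628  0.1576] [ 0.496 -0.284  0.147] [ 0.514 -0.257  0.166]
side red [370.81372549 255.53921569] [363 252  16   8 102] [ 0.4223 -0.0294  0.0985] [ 0.405 -0.05   0.089] [ 0.445 -0.019  0.108]
side lid 473 [ 0.5999 -0.2707  0.1498] [[0.5, -0.859, 0.115], [-0.848, -0.458, 0.266], [0.176, 0.23, 0.957]] 0.01667567246725006 [ 0.413 -0.442  0.104] [ 0.694 -0.029  0.185]
[[354, 183], [324, 196], [322, 202], [318, 199], [298, 218], [337, 201]] [[0.561, -0.44, 0.18], [0.78, -0.851, 0.002], [0.632, -0.299, 0.15], [0.654, -0.328, 0.149], [0.694, -0.241, 0.11], [0.568, -0.235, 0.177]]
```

Run:
```python
import numpy as np,cv2
from h import *
yaw=-0.079;ex=np.array([np.cos(yaw),np.sin(yaw)]);ey=np.array([-ex[1],ex[0]])
for n,(x0,y0,x1,y1) in dict(scene=(320,125,440,235),side=(290,175,385,262)).items():
    d=dict(np.load(n+"0.npz"));P=pts(d);hsv=cv2.cvtColor(d["pixels"],cv2.COLOR_RGB2HSV)
    reg=np.zeros((480,640),bool);reg[y0:y1,x0:x1]=1
    w=reg&(hsv[...,0]>8)&(hsv[...,0]<22)&(hsv[...,1]>90)&(hsv[...,2]>100)&(P[...,2]>.09)&(P[...,0]>.53)&(P[...,0]<.72)&(P[...,1]<-.2)
    q=P[w]; X=q[:,:2]@ex;Y=q[:,:2]@ey
    print(n,"lid box-rot X,Y pct",np.percentile(X,[0,2,98,100]).round(4),np.percentile(Y,[0,2,98,100]).round(4))
    # plane fit  z=a+bX
    for _ in range(5):
        A=np.c_[np.ones(len(X)),X,Y];s=np.linalg.lstsq(A,q[:,2],rcond=None)[0];r=q[:,2]-A@s;k=abs(r)<.004;q,X,Y=q[k],X[k],Y[k]
    print(" plane",s.round(4),"angle",np.arctan(-s[1]),"std",r.std(),len(q))
    red=reg&((hsv[...,0]<8)|(hsv[...,0]>172))&(hsv[...,1]>120)&(hsv[...,2]>60)&(P[...,0]<.54)&(P[...,2]>.1)&(P[...,1]<-.2)
    for sgn in (0,1):
        q=P[red&((P[...,1]>-.325)==bool(sgn))]
        if len(q): print(" red",len(q),"X",np.percentile(q[:,:2]@ex,[0,50,100]).round(4),"Y",np.percentile(q[:,:2]@ey,[0,50,100]).round(4),"z",np.percentile(q[:,2],[0,50,100]).round(4), np.argwhere(red).mean(0))
    # white box walls
    w=reg&(hsv[...,1]<40)&(P[...,2]>.02)&(P[...,2]<.098)&(P[...,0]>.5)&(P[...,0]<.72)&(P[...,1]<-.2)&(P[...,1]>-.46)
    q=P[w];X=q[:,:2]@ex;Y=q[:,:2]@ey
    hY=np.histogram(Y,bins=np.arange(-.45,.0,.003));print(" Y",[(round(b,3),int(c)) for c,b in zip(*hY) if c>15])
    hX=np.histogram(X,bins=np.arange(.5,.76,.003));print(" X",[(round(b,3),int(c)) for c,b in zip(*hX) if c>25])
```

```text
scene lid box-rot X,Y pct [0.582  0.5852 0.7039 0.7092] [-0.386  -0.3789 -0.1858 -0.1829]
 plane [ 0.5067 -0.5573 -0.012 ] angle 0.5084139869689048 std 0.0013031418443087532 939
 red 20 X [0.5154 0.519  0.5265] Y [-0.3605 -0.346  -0.3371] z [0.1542 0.1607 0.1642] [177.76785714 406.41071429]
 red 36 X [0.5116 0.5174 0.5279] Y [-0.2424 -0.2262 -0.2171] z [0.1482 0.1598 0.1658] [177.76785714 406.41071429]
 Y [(np.float64(-0.39), 29), (np.float64(-0.387), 134), (np.float64(-0.384), 148), (np.float64(-0.381), 49), (np.float64(-0.339), 26), (np.float64(-0.336), 32), (np.float64(-0.285), 16), (np.float64(-0.246), 28), (np.float64(-0.231), 19), (np.float64(-0.219), 18), (np.float64(-0.216), 41), (np.float64(-0.213), 25), (np.float64(-0.207), 16), (np.float64(-0.198), 25), (np.float64(-0.195), 115), (np.float64(-0.192), 394), (np.float64(-0.189), 292), (np.float64(-0.186), 33)]
 X [(np.float64(0.551), 35), (np.float64(0.554), 35), (np.float64(0.557), 32), (np.float64(0.566), 56), (np.float64(0.569), 218), (np.float64(0.572), 206), (np.float64(0.575), 44), (np.float64(0.587), 26), (np.float64(
[... 1644 characters left out ...]
), (np.float64(0.62), 28), (np.float64(0.623), 34), (np.float64(0.626), 37), (np.float64(0.629), 29), (np.float64(0.632), 37), (np.float64(0.635), 34), (np.float64(0.638), 35), (np.float64(0.641), 34), (np.float64(0.644), 45), (np.float64(0.647), 35), (np.float64(0.65), 32), (np.float64(0.653), 45), (np.float64(0.659), 46), (np.float64(0.662), 33), (np.float64(0.665), 37), (np.float64(0.668), 34), (np.float64(0.671), 39), (np.float64(0.674), 31), (np.float64(0.677), 43), (np.float64(0.683), 32), (np.float64(0.686), 33), (np.float64(0.689), 32), (np.float64(0.692), 35), (np.float64(0.695), 31), (np.float64(0.698), 31), (np.float64(0.704), 34), (np.float64(0.707), 102), (np.float64(0.71), 36)]
```

View pics/scene_crop.png

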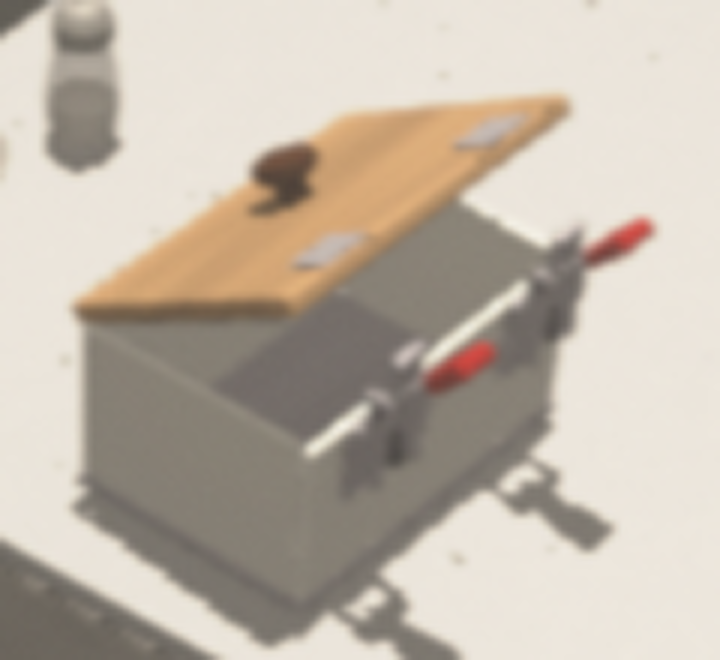

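View pics/side_crop.png

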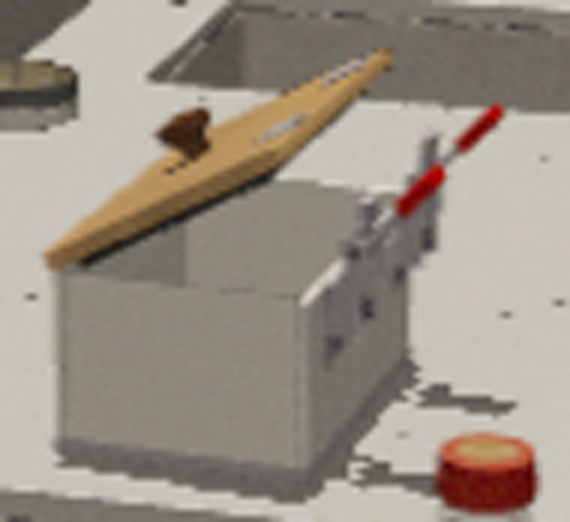

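Run:
```python
import numpy as np
from rig import manip
from scipy.spatial.transform import Rotation as R
s=manip.get_state();q=s["ee_rot"];M=R.from_quat([*q[1:],q[0]]).as_matrix();print(M.round(3),s["position"],manip.finger_overhang)
yaw=-.079;ex=np.array([np.cos(yaw),np.sin(yaw)]);ey=np.array([-ex[1],ex[0]])
for n,X,Y in [("c",.64,-.2875),("lf",.607,-.2875),("lf shut",.585,-.2875),("tipL",.514,-.2275),("tipR",.514,-.3475),("pivL",.553,-.2275),("pivR",.553,-.3475),("preL",.47,-.2275),("preR",.47,-.3475)]:
    print(n,(X*ex+Y*ey).round(4))
```

```text
[[ 0.23  -0.     0.973]
 [-0.973  0.001  0.23 ]
 [-0.001 -1.     0.   ]] [ 0.13205243 -0.55926002  0.24765161] 0.017
c [ 0.6153 -0.3371]
lf [ 0.5824 -0.3345]
lf shut [ 0.5605 -0.3328]
tipL [ 0.4944 -0.2674]
tipR [ 0.485 -0.387]
pivL [ 0.5333 -0.2704]
pivR [ 0.5239 -0.3901]
preL [ 0.4506 -0.2639]
preR [ 0.4411 -0.3835]
```

Request:
{"name": "arm_command", "arguments": {"commands": [[0,[4.1,2.05,0.1],-0.028],[0,[4.1,2.05,0.1],-0.028],[0,[4.1,2.05,0.1],-0.028],[0,[4.1,2.05,0.1],-0.028],[0,[4.1,2.05,0.1],-0.028],[0,[4.1,2.05,0.1],-0.028],[0,[4.1,2.05,0.1],-0.028],[0,[4.1,2.05,0.1],-0.028],[0,[4.1,2.05,0],-0.028],[0,[4.1,2.05,0],-0.028],[0,[4.0,1.95,0],-0.03],[0,[0,0,0],0]]}}

```text
clock: 1.35
position: [0.5868, -0.3318, 0.2551]
ee_rot: [0.483, -0.48, 0.518, -0.518]
contact_force: [-0.0, -0.0, -0.2]
width: 0.0005
```

Run:
```python
from rig import manip
import cv2,numpy as np
from h import *
s=manip.get_state();print(s["clock"],s["position"],s["contact_force"],s["width"],s["ee_rot"])
o=[]
for n,c in [("scene",(300,80,460,230)),("wrist",None)]:
    d=manip.get_image(n); p=d["pixels"]
    if c: p=cv2.resize(p[c[1]:c[3],c[0]:c[2]],None,fx=4,fy=4)
    cv2.imwrite(f"pics/{n}1.png",p[:,:,::-1])
```

```text
1.35 [ 0.58678729 -0.3317629   0.25505824] [-0.01034026 -0.04423504 -0.19146149] 0.00048765555716840747 [ 0.48250872 -0.48031016  0.51797245 -0.5178726 ]
```

View pics/scene1.png

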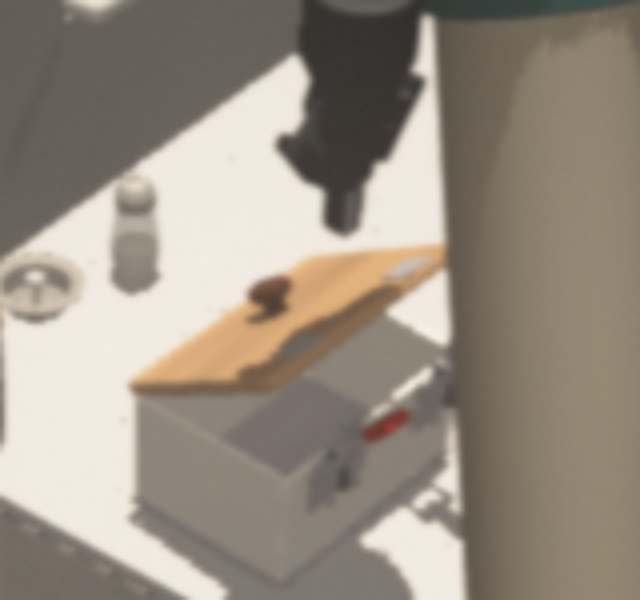

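View pics/wrist1.png

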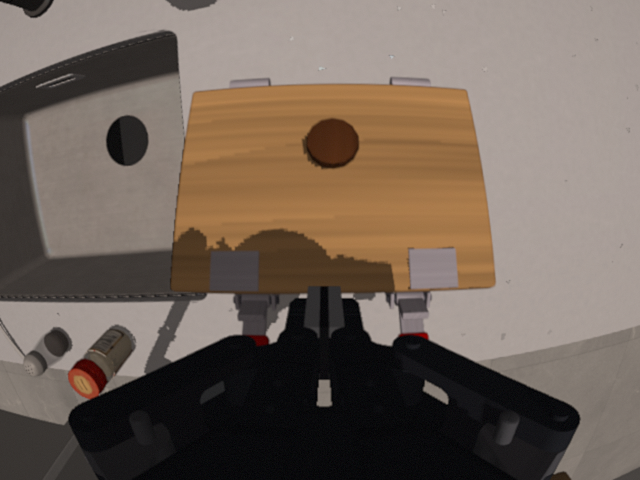

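The wrist view shows the shut fingers at (324,290), midway across the lid's front. The latches lie clear to either side, near (258,340) and (413,338). Pushing the lid down next.

Request:
{"name": "arm_command", "arguments": {"commands": [[0,[0,0,-2.5],0],[0,[0,0,-2.5],0],[0,[-0.2,0,-1.2],0],[0,[-0.3,0,-1.0],0],[0,[-0.4,0,-1.0],0],[0,[-0.4,0,-1.0],0],[0,[-0.4,0.1,-1.0],0],[0,[-0.3,0,-1.0],0],[0,[-0.2,0.1,-0.6],0],[0,[0,0,0],0],[0,[0,0,0],0]]}}

```text
clock: 2.55
position: [0.5602, -0.333, 0.1382]
ee_rot: [0.48, -0.48, 0.519, -0.519]
contact_force: [-0.2, 0.4, -0.2]
width: 0.0
```

Request:
{"name": "arm_command", "arguments": {"commands": [[0,[0,0,-0.4],0],[0,[0,0,-0.4],0],[0,[0,0,-0.3],0],[0,[0,0,0],0],[0,[0,0,0],0]]}}

```text
clock: 3.05
position: [0.5603, -0.3333, 0.129]
ee_rot: [-0.48, 0.48, -0.519, 0.52]
contact_force: [-2.8, 0.9, 7.7]
width: -0.0
```

Run:
```python
from rig import manip
import cv2,numpy as np
s=manip.get_state();print(s["clock"],s["position"],s["contact_force"])
for n,c in [("scene",(300,80,460,230)),("side",(280,140,400,260))]:
    d=manip.get_image(n); p=d["pixels"];np.savez(n+"2.npz",**d)
    p=cv2.resize(p[c[1]:c[3],c[0]:c[2]],None,fx=4,fy=4)
    cv2.imwrite(f"pics/{n}2.png",p[:,:,::-1])
```

```text
3.05 [ 0.56029451 -0.33331367  0.12901205] [-2.8111542   0.85862698  7.74240322]
```

View pics/scene2.png

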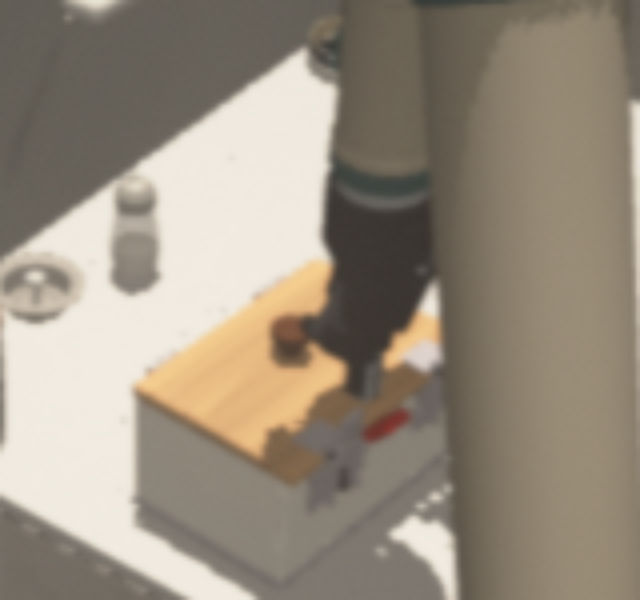

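View pics/side2.png

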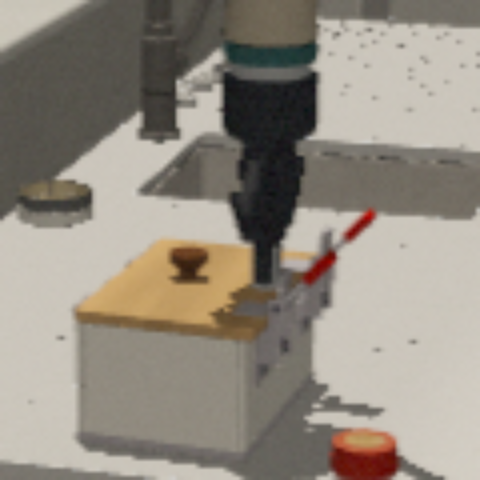

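Both views show the lid flat on the box with the levers still leaning out. The fingertip height of 0.112 m matches a shut lid. Lifting off and moving in front of the right latch.

Request:
{"name": "arm_command", "arguments": {"commands": [[0,[0,0,3.0],0],[0,[0,0,4.5],0],[0,[0,0,4.5],0],[0,[-4.0,-1.7,0],0],[0,[-4.0,-1.7,0],0],[0,[-4.0,-1.6,0],0],[0,[0,0,0],0]]}}

```text
clock: 3.85
position: [0.4357, -0.3845, 0.2475]
ee_rot: [0.478, -0.48, 0.521, -0.52]
contact_force: [0.6, -0.9, 0.8]
width: -0.0001
```

Run:
```python
from rig import manip
import cv2,numpy as np
from h import *
s=manip.get_state();print(s["clock"],s["position"],s["contact_force"])
yaw=-0.079;ex=np.array([np.cos(yaw),np.sin(yaw)]);ey=np.array([-ex[1],ex[0]])
for n,c in [("scene",(300,80,460,230)),("side",(280,140,400,260))]:
    d=manip.get_image(n); p=d["pixels"];np.savez(n+"3.npz",**d);P=pts(d);hsv=cv2.cvtColor(p,cv2.COLOR_RGB2HSV)
    w=(hsv[...,0]>8)&(hsv[...,0]<22)&(hsv[...,1]>90)&(hsv[...,2]>80)
    X=P[...,0]*ex[0]+P[...,1]*ex[1];Y=P[...,0]*ey[0]+P[...,1]*ey[1]
    w&=(X>.56)&(X<.72)&(Y>-.4)&(Y<-.18)&(P[...,2]>.09)&(P[...,2]<.122)
    A=np.c_[np.ones(w.sum()),X[w],Y[w]];sol=np.linalg.lstsq(A,P[...,2][w],rcond=None)[0];print(n,w.sum(),sol.round(4),np.median(P[...,2][w]),np.percentile(X[w],[1,99]),np.percentile(Y[w],[1,99]))
    r=((hsv[...,0]<8)|(hsv[...,0]>172))&(hsv[...,1]>120)&(X>.48)&(X<.56)&(Y<-.18)&(P[...,2]>.1)
    for m in (r&(Y>-.2875),r&(Y<=-.2875)):
        if m.any(): print("red",m.sum(),X[m].min(),np.median(Y[m]),P[...,2][m].max())
    p=cv2.resize(p[c[1]:c[3],c[0]:c[2]],None,fx=4,fy=4)
    cv2.imwrite(f"pics/{n}3.png",p[:,:,::-1])
d=manip.get_image("wrist");cv2.imwrite("pics/wrist3.png",d["pixels"][:,:,::-1])
```

```text
3.85 [ 0.43570692 -0.38452249  0.24752896] [ 0.62740286 -0.92094431  0.7634558 ]
scene 2018 [ 0.1092  0.0025 -0.0003] 0.11090384695406263 [0.56483332 0.70562621] [-0.38496742 -0.1861655 ]
red 41 0.5115277829184306 -0.22594473432784895 0.1646174816184406
red 23 0.5152414296147634 -0.34209208022864246 0.16571772976653323
side 834 [ 0.1072  0.0031 -0.0143] 0.11342505664341879 [0.56681972 0.70990164] [-0.38603399 -0.18235502]
red 33 0.5144483371001417 -0.22163767355008812 0.16633936237460129
red 25 0.5173968763619134 -0.34185001500850515 0.16575734359394173
```

View pics/side3.png

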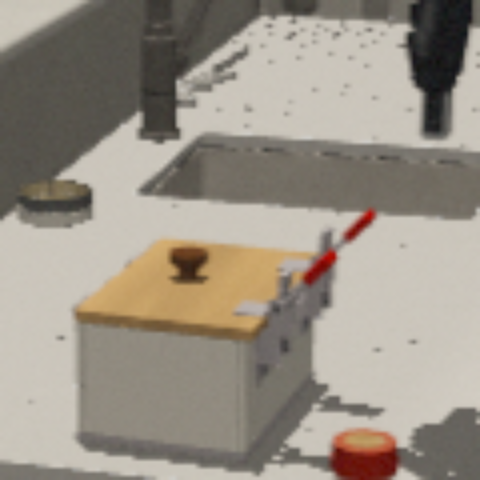

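View pics/wrist3.png

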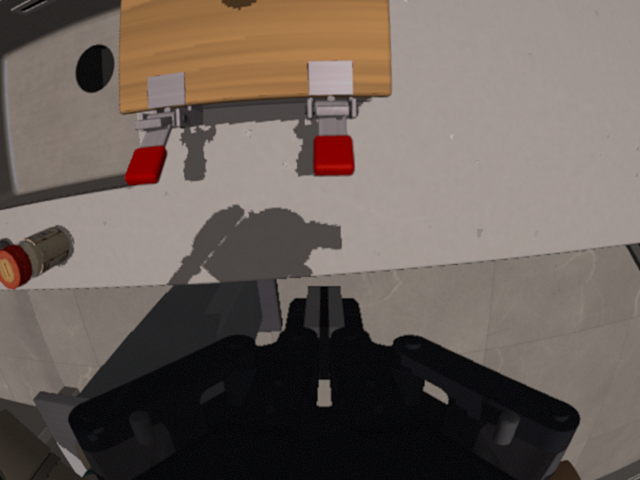

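The lid plane is level (slope 0.002). In the wrist view the fingers at (324,290) line up with the right red grip at (333,155). Descending in front of it and pushing.

Request:
{"name": "arm_command", "arguments": {"commands": [[0,[0,-0.2,-4.0],0],[0,[0,0,-4.5],0],[0,[2.4,-0.2,0],0],[0,[0.6,0,0],0],[0,[0.6,-0.05,0],0],[0,[0.6,-0.05,0],0],[0,[0.6,-0.05,0],0],[0,[0.6,-0.05,0],0],[0,[0.6,-0.05,0],0],[0,[0.6,-0.05,0],0],[0,[0.6,-0.05,0],0]]}}

```text
clock: 5.1
position: [0.5133, -0.391, 0.1627]
ee_rot: [-0.48, 0.48, -0.519, 0.52]
contact_force: [-0.0, 0.4, 0.1]
width: -0.0001
```

Run:
```python
from rig import manip
import cv2,numpy as np
d=manip.get_image("wrist");cv2.imwrite("pics/wrist4.png",d["pixels"][:,:,::-1])
p=manip.get_image("side")["pixels"][140:260,280:400];cv2.imwrite("pics/side4.png",cv2.resize(p,None,fx=4,fy=4)[:,:,::-1])
print(manip.get_state()["contact_force"])
```

```text
[-0.24656787 -0.71086518 -0.48635849]
```

View pics/side4.png

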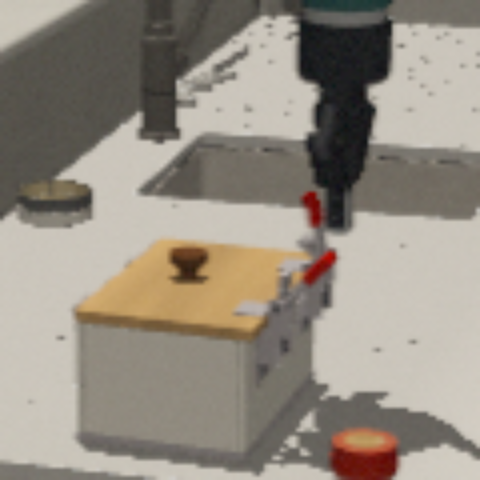

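View pics/wrist4.png

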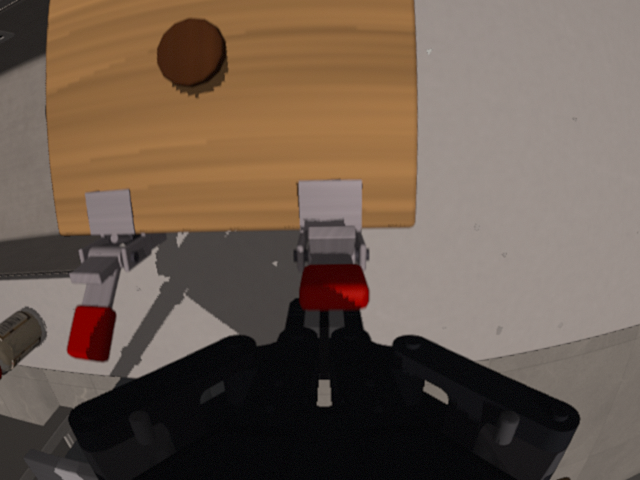

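The right lever is now about upright: its red grip is at (334,287) in the wrist view, against the fingertips. I'll push further.

Request:
{"name": "arm_command", "arguments": {"commands": [[0,[0.5,-0.05,0],0],[0,[0.5,-0.05,0],0],[0,[0.5,0,0],0],[0,[0,0,0],0]]}}

```text
clock: 5.6
position: [0.5279, -0.3917, 0.1622]
ee_rot: [-0.48, 0.48, -0.519, 0.519]
contact_force: [-0.2, 0.5, -0.0]
width: -0.0002
```

Run:
```python
from rig import manip
import cv2,numpy as np
d=manip.get_image("wrist");cv2.imwrite("pics/wrist5.png",d["pixels"][:,:,::-1])
p=manip.get_image("side")["pixels"][140:260,280:400];cv2.imwrite("pics/side5.png",cv2.resize(p,None,fx=4,fy=4)[:,:,::-1])
print(manip.get_state()["contact_force"])
```

```text
[-0.02641046  0.17452533 -1.2401418 ]
```

View pics/side5.png

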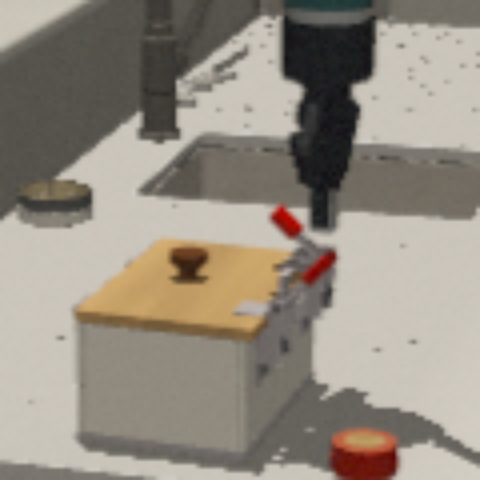

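View pics/wrist5.png

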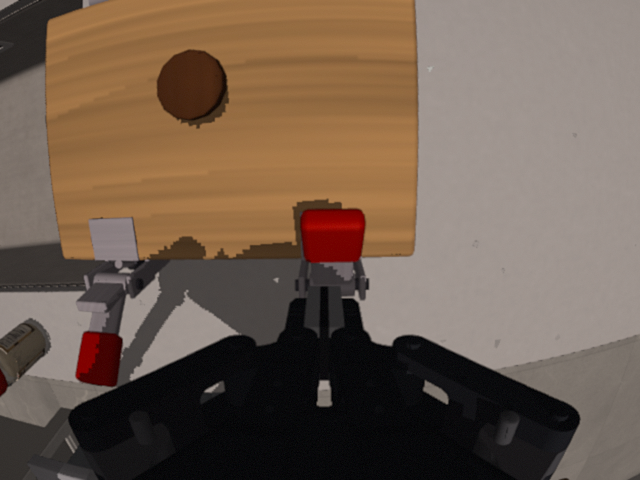

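The right lever has snapped over: its grip is at (285,220) in the side view and (333,235) in the wrist view. Backing off and moving in front of the left latch.

Request:
{"name": "arm_command", "arguments": {"commands": [[0,[-4.6,0.35,0],0],[0,[-4.7,0.35,0],0],[0,[0.3,4.0,0],0],[0,[0.3,4.0,0],0],[0,[0.3,3.9,0],0],[0,[0,0,0],0]]}}

```text
clock: 6.3
position: [0.4417, -0.261, 0.1624]
ee_rot: [0.481, -0.48, 0.52, -0.517]
contact_force: [-0.8, -0.2, 0.8]
width: 0.0001
```

Run:
```python
from rig import manip
import cv2,numpy as np
d=manip.get_image("wrist");cv2.imwrite("pics/wrist6.png",d["pixels"][:,:,::-1])
```

```text
(no output)
```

View pics/wrist6.png

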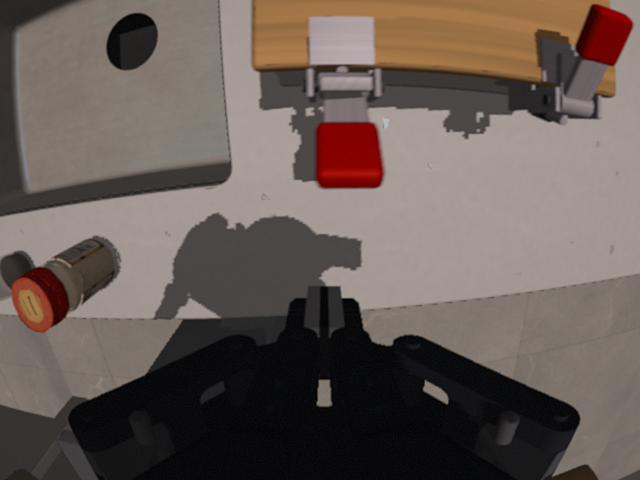

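The left grip at (349,155) sits a few mm to the right of the finger line at x=324, so I'll shift slightly right while pushing.

Request:
{"name": "arm_command", "arguments": {"commands": [[0,[1.4,-0.5,0],0],[0,[1.4,-0.3,0],0],[0,[0.7,-0.05,0],0],[0,[0.7,-0.05,0],0],[0,[0.7,-0.05,0],0],[0,[0.7,-0.05,0],0],[0,[0.7,-0.05,0],0],[0,[0.7,-0.05,0],0],[0,[0.7,-0.05,0],0],[0,[0.7,-0.05,0],0],[0,[0.7,-0.05,0],0],[0,[0.7,0,0],0]]}}

```text
clock: 7.55
position: [0.542, -0.2782, 0.1622]
ee_rot: [-0.48, 0.48, -0.519, 0.519]
contact_force: [-0.5, 0.1, 0.3]
width: -0.0002
```

Run:
```python
from rig import manip
import cv2,numpy as np
d=manip.get_image("wrist");cv2.imwrite("pics/wrist7.png",d["pixels"][:,:,::-1])
p=manip.get_image("side")["pixels"][140:260,280:400];cv2.imwrite("pics/side7.png",cv2.resize(p,None,fx=4,fy=4)[:,:,::-1])
```

```text
(no output)
```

View pics/wrist7.png

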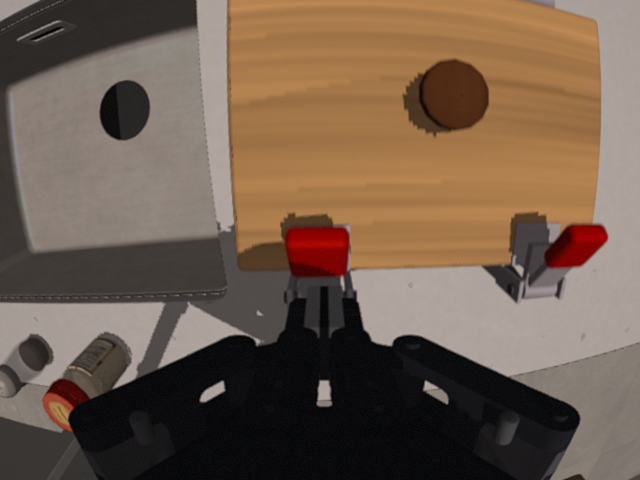

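View pics/side7.png

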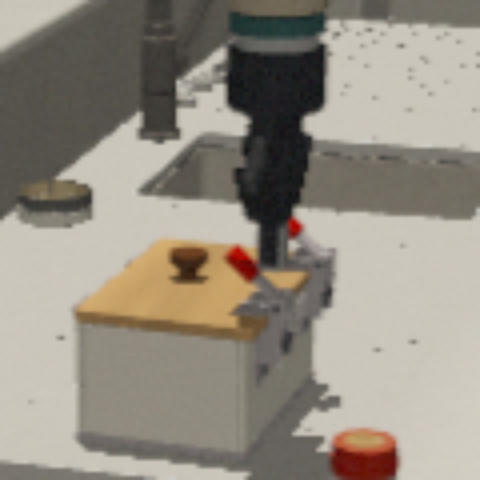

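Both levers now lean inward: the red grips are at (240,262) and (294,228) in the side view. Retracting, then measuring.

Request:
{"name": "arm_command", "arguments": {"commands": [[0,[-3.0,0.2,0],0],[0,[-4.5,0.3,0],0],[0,[-3.0,0.2,2.0],0],[0,[0,0,4.5],0],[0,[0,0,4.5],0],[0,[0,0,0],0],[0,[0,0,0],0],[0,[0,0,0],0]]}}

```text
clock: 8.45
position: [0.4354, -0.2706, 0.2712]
ee_rot: [0.48, -0.48, 0.52, -0.518]
contact_force: [1.4, 0.6, -0.0]
width: 0.0
```

Run:
```python
from rig import manip
import cv2,numpy as np
from h import *
s=manip.get_state();print(s["clock"],s["position"],s["contact_force"])
yaw=-0.079;ex=np.array([np.cos(yaw),np.sin(yaw)]);ey=np.array([-ex[1],ex[0]])
for n,c in [("scene",(300,80,460,230)),("side",(280,140,400,260))]:
    d=manip.get_image(n); p=d["pixels"];P=pts(d);hsv=cv2.cvtColor(p,cv2.COLOR_RGB2HSV)
    X=P[...,0]*ex[0]+P[...,1]*ex[1];Y=P[...,0]*ey[0]+P[...,1]*ey[1]
    w=(hsv[...,0]>8)&(hsv[...,0]<22)&(hsv[...,1]>90)&(hsv[...,2]>80)&(X>.56)&(X<.72)&(Y>-.4)&(Y<-.18)&(P[...,2]>.09)&(P[...,2]<.122)
    A=np.c_[np.ones(w.sum()),X[w],Y[w]];sol=np.linalg.lstsq(A,P[...,2][w],rcond=None)[0];print(n,"lid",sol.round(4),np.median(P[...,2][w]).round(4))
    r=((hsv[...,0]<8)|(hsv[...,0]>172))&(hsv[...,1]>120)&(X>.48)&(X<.63)&(Y<-.18)&(Y>-.4)&(P[...,2]>.12)
    for m in (r&(Y>-.2875),r&(Y<=-.2875)):
        if m.any(): x=np.median(X[m])-.553;z=np.median(P[...,2][m])-.12;print("red",m.sum(),X[m].max(),P[...,2][m].max(),"swing~",.75+np.arctan2(x,z))
    d0=dict(np.load(n+"0.npz"));df=np.abs(p.astype(int)-d0["pixels"]).max(-1)>40
    print("changed px lower-left/jar area:",df[235:,:].sum() if n=="scene" else df[240:,:400].sum())
    cv2.imwrite(f"pics/{n}8.png",p[:,:,::-1])
```

```text
8.45 [ 0.4353808  -0.27055979  0.27116997] [ 1.42599014  0.64463812 -0.02933891]
scene lid [ 0.1103  0.0008 -0.0007] 0.1111
red 65 0.5958165541745287 0.160860304336477 swing~ 1.5187124558029175
red 52 0.5970493690224481 0.15988314819176339 swing~ 1.5760856943187322
changed px lower-left/jar area: 10833
side lid [ 0.1048  0.0065 -0.0148] 0.1134
red 40 0.5960484796326717 0.16327574579677412 swing~ 1.5521071112697946
red 33 0.598021273999246 0.16212038080116034 swing~ 1.5602423323114305
changed px lower-left/jar area: 560
```

View pics/scene8.png

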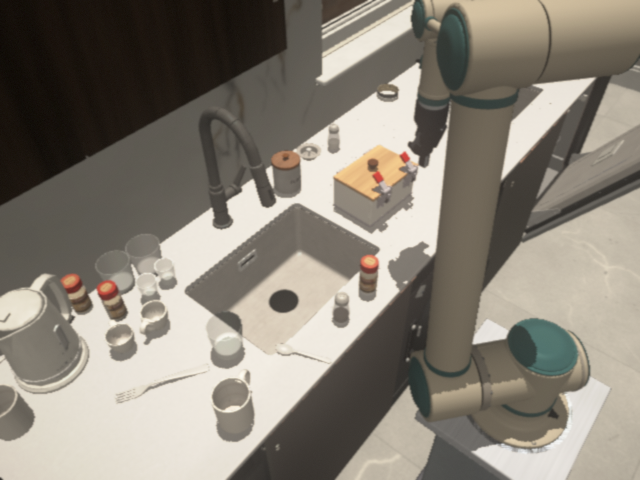

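The lid is shut, both grips lean over it at (379,178) and (406,157), and the bystanders stand where they were. The arm is clear, so I'm handing in.

```bash
python3 -c "
from rig import manip
print(manip.sign_off())"
```

```text
the job is handed in; nothing more can be done
None
```

I pushed the lid shut with the closed fingertips, then flipped the right latch and the left latch over centre. I backed the arm clear and handed in at about 8.5 s, but sign-off gives no verdict.

**Lid:** The last check found it level, with its top at 111–113 mm and a slope under 0.01 rad. That matches the 112 mm expected when shut.

**Latches:** Both grip tips came out about 44 mm inside the pivots (43 mm expected) at roughly 160–163 mm height, matching the 1.6 rad stop. A rougher estimate from the visible grip faces gave 1.52–1.58 rad. The left latch's lowest value, 1.52, is only just above the 1.5 limit, but that method is only rough.

**Bystanders and arm:** By eye in the last scene picture, the bystanders had not moved. My automatic image comparison didn't help here, because the arm itself had moved in the view. The last force reading was about 1.5 N with the gripper clear of everything, slightly above the 0.9 N noise at the start.

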